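# Push the ink pad home into its corner stop

## Robot

A 6-joint arm with a two-finger parallel gripper is mounted at the origin on a cart in front of the work surface, level with it; the furniture and walls round the work are solid. World frame = base frame: x ahead of the robot, y to its left, z up, the work surface at z = 0. Lengths are in m, angles in degrees, forces in N, time in s.
With the tool pointing down it reaches from about 0.425 to 0.925 m from the base axis. Payload 12.5 kg.
Tool frame: the origin (TCP) lies at the very end of the fingers, on their centre line; the grasp point (between the pads) lies 19 mm behind it; z points along the fingers, y is the line along which they close (so a half turn about z gives the same grasp; the last joint's range is limited). The gripper opens to 85 mm and grips with 20 to 120 N. Pads are 22 mm wide; open, the fingers measure 114 mm over their backs; the gripper's body (76 mm by 85 mm) begins 54 mm behind the grasp point. The pads swing forward as they close: fully open they stand 13 mm farther back than shut.
Start: joints at [-80.879, 28.126, 89.318, -0, 62.55, -6.05], TCP at [0.164, -0.603, 0.231] pointing down, gripper open.
Joint ranges: [-177.58, 177.58], [-47.91, 125.51], [2.72, 160], [-65.01, 245.01], [3.68, 167.84], [-153.87, 153.87]. Speed limits (degrees/s): [127.2, 127.2, 159.86, 180, 180, 180].

## Interface

Orientations are given as [roll, pitch, yaw] about the fixed x, y, z axes, in that order (R = Rz(yaw) Ry(pitch) Rx(roll)).
In Python, from workcell import status, optics, job, spot_in gives the robot as it stands.
- The arm moves only by the tool play_rows, never from a script. Its argument "series" is a list of rows, each a list of 7 numbers: the shift along the tool's x, y, z in mm, then the turn, a rotation vector about the tool's x, y, z in rad, then the finger opening in mm, from 0 to 85.4. In form: [[dx, dy, dz, rx, ry, rz, grip], ...]. A call has 1 to 12 rows; each row shifts and turns the commanded pose from where the row before left it, along the tool's axes as they then stand; what a row does not reach is not made up. A row lasts 1/8 s, in which the tool goes at most 62.5 mm and 10.7 degrees, less where a joint would pass 70% of its speed; a pose out of reach is approached as far as the arm can. A call is refused whole if a number of a shift passes 62.5 or a number of a turn 0.188, either way. A call with a gripper value outside its range is refused whole. The fingers move at their own pace and stop on an object; "newtons" is the grip in N (left out, the last holds). Time passes only in rows, so rows that do not move let the fingers close. It gives the time, the measured TCP pose, the force, the opening and the grip force at its end, in the units of the state.
- status.observe(): the state, without advancing time (a new reading comes with each control period).
- optics.camera(name): name is "side" or "top" or "wrist"; returns a dict with "pixels" (480x640x3 uint8, blue, green, red), "camera_matrix" (3x3 intrinsics, pixels), "R" (3x3) and "t" (3): a world point X has camera coordinates R X + t; the wrist camera has in their place "T_tool_cam" (4x4, takes a point from camera to tool coordinates, whose origin is the TCP and whose axes are the flange's). Camera axes: x right, y down, z forward; pixel columns grow to the right and rows downward; lengths in m; the calibration is good to about 2 mm. A picture is of the moment at which its call begins: read the wrist's pose just before it. There is no depth.
- job.finish_job(): hands the job in; it is judged then, once.
Trained networks look in a picture, given as the dict that the camera call returned (one of the last four; its "shot" number tells which), for a name from the list of things; names that differ only in an ending like _2 or _b are one class to them, and where a whole thing is asked for, a point or a joint stands for the part that bears it (a point fixed in the world has none). Each returns a list of dicts, best first, with "p" (0 to 1); they miss things now and then, are a little off and sometimes report something else, mostly with a low value. They report only what shows in the picture. A call takes as long as a camera call. They do not tell look-alikes from the thing itself.
- spot_in(thing, picture): "extent" ([left, top, right, bottom] in pixels, round what is visible of it).
The state is a dict: "time": time; "joint_positions": joint angles; "joint_vel": joint speeds; "tau": joint torques, N m; "tcp_pos": TCP position; "eef_rot": TCP orientation; "contact_force": force on the tool from outside, world axes, zero at the start; "ft_torque": the same for the moment, N m; "width": finger opening in m; "grasp_force": force on a finger pad.
Only numpy, scipy, OpenCV 4.12 (cv2) and the standard library are available. Lean on these libraries where they do the work, as an engineer would, in place of code of your own. Each camera call takes 0.05 s, during which the arm holds its last target. There are 200 camera calls.

## Task

Push the closed ink pad along the desk with the fingertips until it sits home in the corner of the low aluminium angle stop: its long hinged side flush against the long bar and its end flush against the short bar. It must stay flat on the desk the whole time (do not lift or tip it), and the stamp, the tin and the blue pen are to be left where they are.

Things in the scene. Friction and masses are not known exactly. Their poses are not given: they have to be found in the camera images.
- ink_pad: closed flat ink-pad box, blue lid fixed shut, 0.07 kg, loose. Base 60 mm (its x) by 90 mm (its y), 10 mm high; the lid, up to 14 mm, stands out 1 mm, and its hinge 3 mm on the +x long side, above the stop's bars. Origin: centre of the underside, z up. Starts turned up to 0.4 rad from square to the stop, hinge towards the long bar, 50 to 85 mm short of home along each bar.
- corner_stop: fixed L of two flat aluminium bars, 9 mm high, 15 mm wide. Origin: inner corner of the L at desk height. Inner face of the long bar: x = 0, from the corner 130 mm along +y; of the short bar: y = 0, from the corner 70 mm along -x. The stop's x points roughly away from the robot, its y roughly to the robot's left.
- home (a point): where the pad's origin lies when fully home, axes parallel to the stop's: 30 mm in front of the long bar's inner face and 45 mm left of the short bar's, i.e. (-30, 45, 0) mm in the stop's frame
- stamp: wooden hand stamp standing behind the long bar, foot 25 x 54 mm, 70 mm high; origin: centre of its underside. Leave alone.
- tin: round white screw tin, diameter 63 mm, 28 mm high, nearer the robot and right of the stop; origin: centre of its underside. Leave alone.
- pen: blue pen lying on the desk left of the work, 142 mm along its y, 11 mm thick; origin: its middle at desk height. Leave alone.
- dry_well: big grey dry-well calibrator, fixed, to the right of the stop: 310 mm deep (x), 302 mm wide (y), 427 mm high; origin: centre of its underside, front towards the robot. An obstacle: the arm must pass round its front, not through it.
There are look-alikes about, which are no part of the job. What is shaped like the ink_pad but white is not meant.

How it is judged (in metres and radians):
At the end, for the whole second after the job is handed in: the ink pad lies flat and still in the corner of the stop, its origin within 4 mm of the fully-home place in both directions (no gap over about 4 mm at either bar) and square to the stop within 0.06 rad (x of ink_pad in the frame of corner_stop between -0.034 and -0.026 m and y of ink_pad in the frame of corner_stop between 0.041 and 0.049 m and angle between the x axis of ink_pad and the x axis of corner_stop, either way round below 0.06 rad and angle between ink_pad's own z axis and vertical below 0.05 rad and height (world z) of ink_pad below 0.003 m and linear speed of ink_pad below 0.01 m/s); the robot touches nothing.
It fails at once if the ink pad is lifted more than 8 mm off the desk (height (world z) of ink_pad above 0.008 m).
It fails at once if the ink pad is tipped by more than 0.2 rad (angle between ink_pad's own z axis and vertical above 0.2 rad).
It fails at once if the stamp is moved more than 15 mm (distance of stamp from where it was at the start of the episode above 0.015 m).
It fails at once if the tin is moved more than 15 mm (distance of tin from where it was at the start of the episode above 0.015 m).
It fails at once if the pen is moved more than 15 mm (distance of pen from where it was at the start of the episode above 0.015 m).
It also fails if it takes over 58 s, if anything falls off the work surface, if the arm or the gripper's body presses on something with over 40 N, if the wrist force passes 120 N, or if a joint passes its speed limit or range.

## Working session

There is one attempt and no reset: what is moved stays moved. The work goes in short steps, Python scripts to look and compute and a tool call to move; the robot and the scene stay as the last step left them, time stands still between calls to the robot, and variables do not carry over. Pictures are saved under pics/ and viewed, at most 10 in all, crops included, and the job is handed in when it is done.

Besides the shell and the picture viewer there is one more tool, called after "Request:" in YAML: its name, and indented under it one key for each argument. play_rows: Moves the arm, as the interface text tells. Its arguments: {"type":"object","properties":{"series":{"type":"array"},"newtons":{"type":"number"}},"required":["series"]}

```bash
mkdir -p pics; cat > h.py <<'E'
import numpy as np,cv2
from workcell import status,optics,job,spot_in
def ray(c,uv,z=0.):
    K,R,t=[np.array(c[k]) for k in("camera_matrix","R","t")]
    uv=np.atleast_2d(uv).astype(float)
    d=(np.linalg.inv(K)@np.c_[uv,np.ones(len(uv))].T).T@R; o=-R.T@t
    return o+d*((z-o[2])/d[:,2])[:,None]
def proj(c,X):
    K,R,t=[np.array(c[k]) for k in("camera_matrix","R","t")]
    p=(K@(R@np.atleast_2d(X).T+t.reshape(3,1))).T
    return p[:,:2]/p[:,2:]
E
python3 - <<'E'
from h import *
print(status.observe())
for n in("top","side"):
    c=optics.camera(n); cv2.imwrite(f"pics/{n}0.png",c["pixels"])
    print(n,-np.array(c["R"]).T@np.array(c["t"]))
    for th in("ink_pad","corner_stop","stamp","tin","pen"):
        print(th,[(round(d["p"],2),np.round(d["extent"]).tolist(),np.round(ray(c,[[(d["extent"][0]+d["extent"][2])/2,(d["extent"][1]+d["extent"][3])/2]])[0],3).tolist()) for d in spot_in(th,c)])
E
```

```text
{'time': 0.0, 'joint_positions': array([-8.08771324e+01,  2.81658717e+01,  8.93500108e+01,  8.54541419e-04,
        6.25496273e+01, -6.05312617e+00]), 'joint_vel': array([-0.09424819,  0.05111078,  0.02292933, -0.08215136, -0.07557946,
       -0.12031517]), 'tau': array([-4.67934915e-04, -6.18449950e+01, -2.61585295e+01, -1.52490441e-05,
        4.08319000e-03,  9.40710549e-06]), 'tcp_pos': array([ 0.16357657, -0.60298172,  0.23070973]), 'eef_rot': array([-1.79934935e+02, -7.66169006e-03,  1.51755950e+01]), 'contact_force': array([-0.5004188 , -0.34075063,  0.49069007]), 'ft_torque': array([-0.02759245, -0.00971605, -0.01042026]), 'grasp_force': 0.0, 'width': 0.08522229521515994}
top [0.29733627 0.19795536 0.98531631]
ink_pad [(0.82, [257.0, 244.0, 307.0, 284.0], [0.449, 0.275, 0.0]), (0.58, [357.0, 267.0, 408.0, 320.0], [0.408, 0.079, 0.0])]
corner_stop [(0.76, [268.0, 202.0, 347.0, 246.0], [0.533, 0.233, -0.0])]
stamp [(0.63, [297.0, 163.0, 325.0, 184.0], [0.638, 0.235, 0.0])]
tin [(0.8, [434.0, 310.0, 470.0, 343.0], [0.356, -0.057, 0.0]), (0.23, [271.0, 200.0, 348.0, 245.0], [0.536, 0.229, 0.0])]
pen [(0.86, [150.0, 274.0, 220.0, 287.0], [0.402, 0.459, 0.0])]
side [-0.30011357  0.71872711  0.74497198]
ink_pad [(0.88, [277.0, 273.0, 329.0, 307.0], [0.457, 0.269, 0.0]), (0.62, [372.0, 249.0, 411.0, 283.0], [0.417, 0.075, 0.0]), (0.27, [263.0, 245.0, 337.0, 278.0], [0.537, 0.226, 0.0])]
corner_stop [(0.75, [263.0, 240.0, 337.0, 276.0], [0.549, 0.22, 0.0])]
stamp [(0.75, [262.0, 216.0, 289.0, 247.0], [0.665, 0.213, 0.0])]
tin [(0.59, [441.0, 245.0, 467.0, 267.0], [0.37, -0.057, 0.0])]
pen [(0.63, [190.0, 328.0, 264.0, 354.0], [0.413, 0.458, 0.0])]
```

View pics/top0.png

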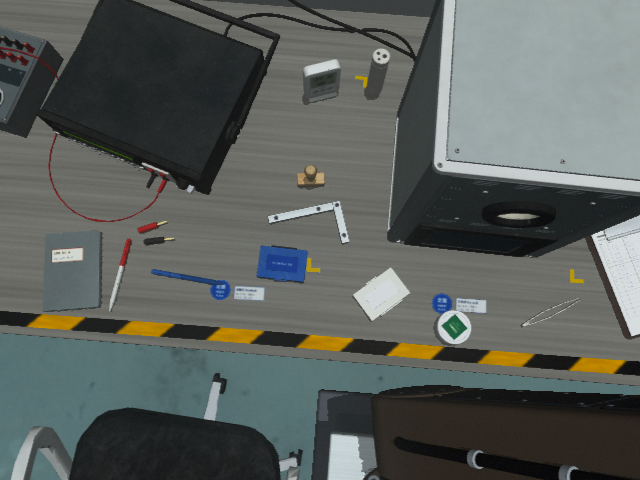

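View pics/side0.png

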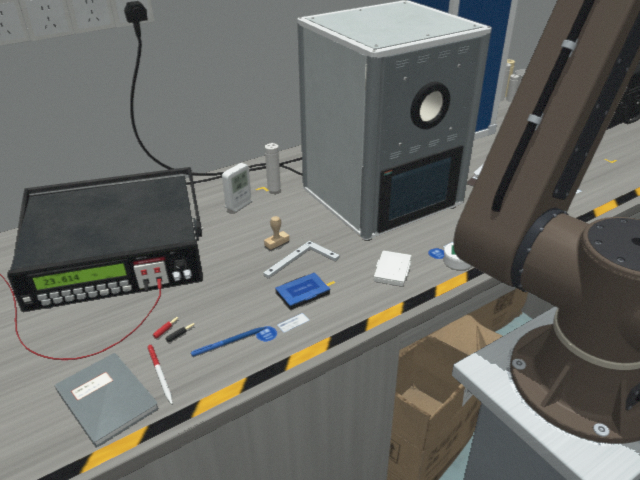

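The blue pad is at top pixel (282,264) and side pixel (303,290). The only look-alike is the white one at top (382,293), so I choose the blue one. The stop's L corner is at about top (338,205), with the long bar running left. Next I'll measure precisely and check a close crop.

```bash
cat >> h.py <<'E'
from scipy.optimize import least_squares
def bluerect(c,roi):
    x0,y0,x1,y1=roi
    hsv=cv2.cvtColor(c["pixels"],cv2.COLOR_BGR2HSV)
    m=np.zeros(hsv.shape[:2],np.uint8)
    m[y0:y1,x0:x1]=cv2.inRange(hsv,(100,120,30),(130,255,255))[y0:y1,x0:x1]
    cs,_=cv2.findContours(m,cv2.RETR_EXTERNAL,cv2.CHAIN_APPROX_NONE)
    k=max(cs,key=cv2.contourArea)[:,0]
    W=ray(c,k,0.012)[:,:2]*1000
    return cv2.minAreaRect(W.astype(np.float32)),m
E
python3 - <<'E'
from h import *
c=optics.camera("top")
r,m=bluerect(c,(235,230,325,300)); print(r,cv2.boxPoints(r))
im=c["pixels"]
g=cv2.cvtColor(im,cv2.COLOR_BGR2HSV)
m=np.zeros(im.shape[:2],np.uint8); m[192:252,260:356]=cv2.inRange(g,(0,0,165),(180,60,255))[192:252,260:356]
n,l,s,_=cv2.connectedComponentsWithStats(m); i=1+np.argmax(s[1:,4]); mm=(l==i).astype(np.uint8); print(s[i])
# fit L model: params corner x,y,yaw at z=.009 by mask overlap
ys,xs=np.nonzero(mm); W=ray(c,np.c_[xs,ys],.009)[:,:2]*1000
gu,gv=np.meshgrid(np.arange(255,360),np.arange(188,256)); G=ray(c,np.c_[gu.ravel(),gv.ravel()],.009)[:,:2]*1000
lab=mm[gv.ravel(),gu.ravel()].astype(float)
def cost(p):
    cs,sn=np.cos(p[2]),np.sin(p[2]); d=G-p[:2]; x=d[:,0]*cs+d[:,1]*sn; y=-d[:,0]*sn+d[:,1]*cs
    def box(a,b,e,f): return np.minimum(np.minimum(x-a,b-x),np.minimum(y-e,f-y))
    sd=np.maximum(box(0,15,-15,130),box(-70,15,-15,0))
    return ((1/(1+np.exp(-sd/1.2))-lab)**2).sum()
from scipy.optimize import minimize
best=min((minimize(cost,[x,y,a],method="Nelder-Mead",options=dict(maxiter=600)) for x in(540,560) for y in(170,185) for a in(-.25,0.,.25)),key=lambda r:r.fun)
print(best.x,best.fun,lab.sum())
cv2.imwrite("pics/crop.png",cv2.resize(im[185:305,230:430],None,fx=4,fy=4,interpolation=cv2.INTER_CUBIC))
for z,uv in((0,(390,240)),(.07,(311,172))): print(ray(c,[uv],z))
E
```

```text
((447.6430358886719, 275.3016357421875), (90.53764343261719, 63.41115188598633), 88.19603729248047) [[414.52814 231.05333]
 [477.90784 229.05717]
 [480.75793 319.54993]
 [417.37823 321.54608]]
[268 201  81  42 676]
[5.65026861e+02 1.84449674e+02 2.97348307e-01] 126.70835774281734 676.0
[[5.13622166e-01 6.90503769e-02 1.11022302e-16]]
[[0.61633989 0.23246187 0.07      ]]
```

View pics/crop.png

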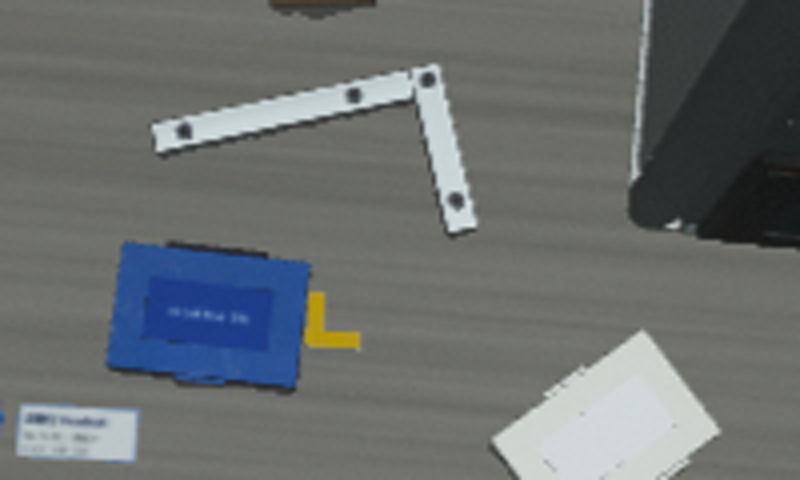

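The crop shows the closed blue pad clearly, with its black hinge towards the long bar. Next I'll check the dry-well clearance and refine the stop fit.

```bash
cat > s.py <<'E'
from h import *
from scipy.optimize import minimize
def stopfit(c,roi=(255,188,360,256),thr=150,show=None):
    a,b,e,f=roi; im=c["pixels"]; g=cv2.cvtColor(im,cv2.COLOR_BGR2GRAY)
    m=np.zeros(g.shape,np.uint8); m[b:f,a:e]=(g[b:f,a:e]>thr)*255
    n,l,s,_=cv2.connectedComponentsWithStats(m); i=1+np.argmax(s[1:,4]); m=(l==i).astype(np.uint8)
    m=cv2.morphologyEx(m,cv2.MORPH_CLOSE,np.ones((5,5),np.uint8))
    gu,gv=np.meshgrid(np.arange(a,e),np.arange(b,f)); G=ray(c,np.c_[gu.ravel(),gv.ravel()],.009)[:,:2]*1000
    lab=m[gv.ravel(),gu.ravel()].astype(float)
    def cost(p):
        cs,sn=np.cos(p[2]),np.sin(p[2]); d=G-p[:2]; x=d[:,0]*cs+d[:,1]*sn; y=-d[:,0]*sn+d[:,1]*cs
        box=lambda a,b,e,f: np.minimum(np.minimum(x-a,b-x),np.minimum(y-e,f-y))
        sd=np.maximum(box(0,15,-15,130),box(-70,15,-15,0))
        return ((1/(1+np.exp(-sd/.7))-lab)**2).sum()
    r=min((minimize(cost,[565+i,184+j,q],method="Nelder-Mead",options=dict(maxiter=800,initial_simplex=np.array([[565+i,184+j,q],[570+i,184+j,q],[565+i,190+j,q],[565+i,184+j,q+.08]]))) for i in(-12,0,12) for j in(-12,0,8) for q in(.15,.3)),key=lambda r:r.fun)
    return r.x,r.fun,lab.sum()
E
python3 - <<'E'
from s import *
for n,roi in(("top",(255,188,360,256)),("side",(255,232,345,285))):
    c=optics.camera(n)
    for t in (130,150,165): print(n,t,*stopfit(c,roi,t))
    print("well",[(round(d["p"],2),d["extent"]) for d in spot_in("dry_well",c)])
    P=dict(top=[(440,165),(640,187)],side=[(374,58),(490,30),(300,20)])[n]
    print(ray(c,P,.427).round(3).tolist())
    B=dict(top=[(390,240),(535,255)],side=[(369,238),(300,180),(465,205)])[n]
    print(ray(c,B,0.01).round(3).tolist())
print(bluerect(optics.camera("side"),(265,262,340,315))[0])
E
```

```text
top 130 [5.65264192e+02 1.83701049e+02 2.97419599e-01] 37.026412509922245 796.0
top 150 [5.64979334e+02 1.84299926e+02 2.96731332e-01] 42.819921219064966 751.0
top 165 [5.64976307e+02 1.84387564e+02 2.96427817e-01] 46.396544169960414 742.0
well []
[[0.512, 0.072, 0.427], [0.505, -0.156, 0.427]]
[[0.511, 0.07, 0.01], [0.505, -0.211, 0.01]]
side 130 [ 4.94279283e+02  2.07358014e+02 -1.11460193e-01] 3739.2353902842074 4272.0
side 150 [5.66489490e+02 1.85330306e+02 3.10444005e-01] 548.7023705551427 1015.0
side 165 [5.64804472e+02 1.85178858e+02 2.98857515e-01] 21.118218603404316 450.0
well []
[[0.473, 0.104, 0.427], [0.48, -0.186, 0.427], [0.749, 0.081, 0.427]]
[[0.514, 0.062, 0.01], [0.82, 0.052, 0.01], [0.495, -0.213, 0.01]]
((447.34173583984375, 276.70037841796875), (91.30902099609375, 65.77757263183594), 88.2226791381836)
```

```bash
cat > mv.py <<'E'
import numpy as np,sys
from workcell import status
def legs(pts,yaw,start=None):
    s=status.observe(); p=np.array(s["tcp_pos"])*1000 if start is None else np.array(start,float)
    print("now",p.round(1),np.round(s["eef_rot"],2),"F",np.round(s["contact_force"],1),"w",round(s["width"]*1000,1),"t",round(s["time"],2))
    c,sn=np.cos(np.radians(yaw)),np.sin(np.radians(yaw))
    for q in pts:
        d=np.array(q,float)-p; t=np.array([d[0]*c+d[1]*sn,d[0]*sn-d[1]*c,-d[2]]); n=int(np.ceil(abs(t).max()/60)) or 1
        print(q,"tool",t.round(1),n,"x",(t/n).round(1),"r",round(np.hypot(*q[:2]))); p=np.array(q,float)
S=np.array([565,184.6]);A=0.297
def S2W(x,y): return S+np.array([x*np.cos(A)-y*np.sin(A),x*np.sin(A)+y*np.cos(A)])
def W2S(x,y):
    d=np.array([x,y])-S; return np.array([d[0]*np.cos(A)+d[1]*np.sin(A),-d[0]*np.sin(A)+d[1]*np.cos(A)])
E
python3 -c "
from mv import *
a=S2W(-155,119)
legs([(370,-250,200),(425,-130,200),(432,0,200),(420,120,200),(*a,120),(*a,20)],17.04)"
```

```text
now [ 163.6 -603.2  231.3] [179.99   0.    15.17] F [ 0.4 -0.1 -0.4] w 85.1 t 0.9
(370, -250, 200) tool [ 300.9 -277.2   31.3] 6 x [ 50.1 -46.2   5.2] r 447
(425, -130, 200) tool [ 87.8 -98.6  -0. ] 2 x [ 43.9 -49.3  -0. ] r 444
(432, 0, 200) tool [  44.8 -122.2   -0. ] 3 x [ 14.9 -40.7  -0. ] r 432
(420, 120, 200) tool [  23.7 -118.2   -0. ] 2 x [ 11.8 -59.1  -0. ] r 437
(np.float64(381.96040211554816), np.float64(253.0288360729464), 120) tool [   2.6 -138.3   80. ] 3 x [  0.9 -46.1  26.7] r 458
(np.float64(381.96040211554816), np.float64(253.0288360729464), 20) tool [  0.   0. 100.] 2 x [ 0.  0. 50.] r 458
```

Request:
play_rows:
  series:
    - [0,0,0,0,0,-0.0325,50]
    - [37.6,-34.6,4,0,0,0,50]
    - [37.6,-34.6,4,0,0,0,50]
    - [37.6,-34.6,4,0,0,0,50]
    - [37.6,-34.6,4,0,0,0,50]
    - [37.6,-34.6,4,0,0,0,50]
    - [37.6,-34.6,4,0,0,0,50]
    - [37.6,-34.6,4,0,0,0,50]
    - [37.6,-34.6,4,0,0,0,50]
    - [29,-33,0,0,0,0,50]
    - [29,-33,0,0,0,0,50]
    - [29,-33,0,0,0,0,50]

```text
time: 2.4
tcp_pos: [0.4249, -0.129, 0.1995]
eef_rot: [180.0, -0.0, 17.1]
contact_force: [0.3, -0.6, -0.2]
width: 0.0503
grasp_force: 0.0
```

```bash
python3 -c "
from mv import *
a=S2W(-155,119)
legs([(432,0,200),(420,120,200),(*a,120),(*a,20)],17.04)"
```

```text
now [ 424.9 -129.   199.5] [ 1.7997e+02 -2.0000e-02  1.7110e+01] F [ 0.3 -0.6 -0.2] w 50.3 t 2.4
(432, 0, 200) tool [  44.6 -121.2   -0.5] 3 x [ 14.9 -40.4  -0.2] r 432
(420, 120, 200) tool [  23.7 -118.2   -0. ] 2 x [ 11.8 -59.1  -0. ] r 437
(np.float64(381.96040211554816), np.float64(253.0288360729464), 120) tool [   2.6 -138.3   80. ] 3 x [  0.9 -46.1  26.7] r 458
(np.float64(381.96040211554816), np.float64(253.0288360729464), 20) tool [  0.   0. 100.] 2 x [ 0.  0. 50.] r 458
```

Request:
play_rows:
  series:
    - [14.9,-40.4,0,0,0,0,50]
    - [14.9,-40.4,0,0,0,0,50]
    - [14.9,-40.4,0,0,0,0,50]
    - [8,-39.4,0,0,0,0,50]
    - [8,-39.4,0,0,0,0,50]
    - [8,-39.4,0,0,0,0,50]
    - [0.6,-34.6,20,0,0,0,50]
    - [0.6,-34.6,20,0,0,0,50]
    - [0.6,-34.6,20,0,0,0,50]
    - [0.6,-34.6,20,0,0,0,50]
    - [0,0,40,0,0,0,50]
    - [0,0,0,0,0,0,50]

```text
time: 3.9
tcp_pos: [0.3805, 0.2515, 0.0777]
eef_rot: [180.0, 0.3, 17.1]
contact_force: [1.2, -1.0, 0.4]
width: 0.05
grasp_force: 0.0
```

```bash
python3 -c "
from mv import *
from h import *
a=S2W(-155,119)
legs([(*a,20),(*a,2)],17.04)
c=optics.camera('side');cv2.imwrite('pics/side1.png',cv2.resize(c['pixels'][180:360,180:420],None,fx=3,fy=3))
"
```

```text
now [380.5 251.5  77.7] [179.96   0.25  17.13] F [ 1.2 -1.   0.4] w 50.0 t 3.9
(np.float64(381.96040211554816), np.float64(253.0288360729464), 20) tool [ 1.8 -1.  57.7] 1 x [ 1.8 -1.  57.7] r 458
(np.float64(381.96040211554816), np.float64(253.0288360729464), 2) tool [ 0.  0. 18.] 1 x [ 0.  0. 18.] r 458
```

View pics/side1.png

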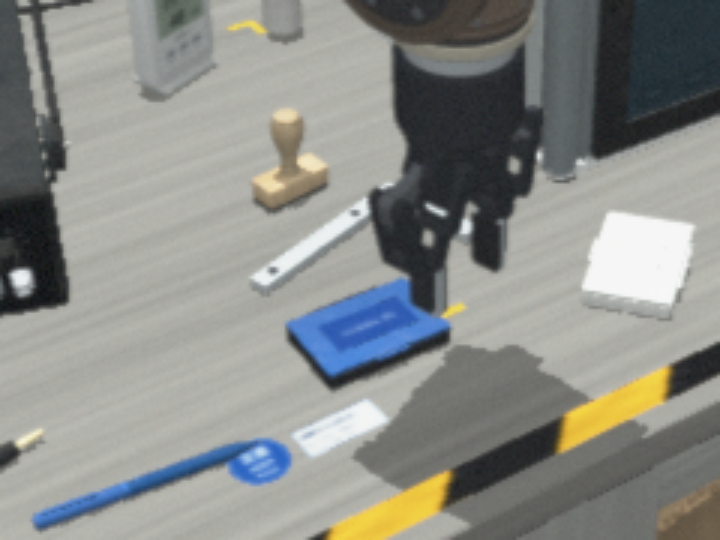

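Request:
play_rows:
  series:
    - [0,-1,30,0,0,0,50]
    - [0,0,30,0,0,0,50]
    - [0,0,12,0,0,0,50]
    - [0,0,0,0,0,0,50]
    - [0,0,0,0,0,0,50]

```text
time: 4.58
tcp_pos: [0.3819, 0.2528, 0.0084]
eef_rot: [-180.0, -0.1, 17.0]
contact_force: [-0.3, 0.0, -0.3]
width: 0.0498
grasp_force: 0.0
```

Request:
play_rows:
  series:
    - [0,0,6,0,0,0,50]
    - [0,0,0,0,0,0,50]
    - [0,0,0,0,0,0,50]

```text
time: 4.95
tcp_pos: [0.3813, 0.2527, 0.0013]
eef_rot: [180.0, -0.0, 17.0]
contact_force: [0.5, 0.8, -0.3]
width: 0.0502
grasp_force: 0.0
```

Request:
play_rows:
  series:
    - [0,0,2,0,0,0,50]
    - [0,0,0,0,0,0,50]
    - [0,0,0,0,0,0,50]

```text
time: 5.32
tcp_pos: [0.3813, 0.2527, -0.0008]
eef_rot: [180.0, 0.0, 17.0]
contact_force: [-0.4, -0.6, -0.1]
width: 0.0498
grasp_force: 0.0
```

Request:
play_rows:
  series:
    - [5,0,0,0,0,0,50]
    - [5,0,0,0,0,0,50]
    - [5,0,0,0,0,0,50]
    - [5,0,0,0,0,0,50]
    - [5,0,0,0,0,0,50]
    - [5,0,0,0,0,0,50]
    - [5,0,0,0,0,0,50]
    - [5,0,0,0,0,0,50]
    - [5,0,0,0,0,0,50]
    - [5,0,0,0,0,0,50]
    - [5,0,0,0,0,0,50]
    - [0,0,0,0,0,0,50]

```text
time: 6.82
tcp_pos: [0.4343, 0.2689, -0.0007]
eef_rot: [180.0, -0.0, 17.0]
contact_force: [-1.0, -0.1, 0.7]
width: 0.0498
grasp_force: 0.0
```

```bash
python3 -c "
from mv import *
from h import *
s=status.observe();print(W2S(*np.array(s['tcp_pos'])[:2]*1000),s['tcp_pos'])
c=optics.camera('side');cv2.imwrite('pics/side2.png',cv2.resize(c['pixels'][180:360,180:420],None,fx=3,fy=3))
for n,roi in(('side',(255,240,350,315)),('top',(235,210,340,300))):
    c=optics.camera(n);r=bluerect(c,roi)[0];print(n,r,W2S(*r[0]))
"
```

```text
[-100.28282634  118.87941946] [ 0.43431728  0.26892667 -0.00074528]
side ((463.82147216796875, 311.8205261230469), (62.15763854980469, 57.1153564453125), 17.014158248901367) [-59.51735305 151.26083911]Traceback (most recent call last):
  File "<string>", line 7, in <module>
    c=optics.camera(n);r=bluerect(c,roi)[0];print(n,r,W2S(*r[0]))
                         ~~~~~~~~^^^^^^^
  File "h.py", line 19, in bluerect
    k=max(cs,key=cv2.contourArea)[:,0]
      ~~~^^^^^^^^^^^^^^^^^^^^^^^^
ValueError: max() iterable argument is empty
```

View pics/side2.png

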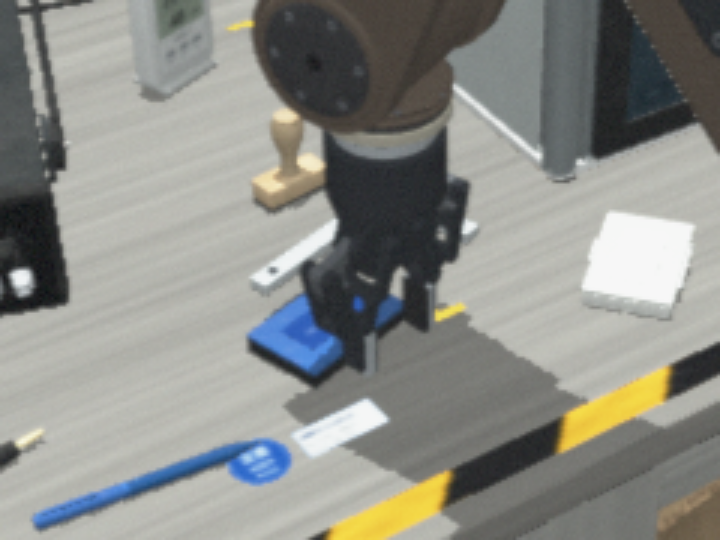

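Request:
play_rows:
  series:
    - [4,0,0,0,0,0,50]
    - [4,0,0,0,0,0,50]
    - [4,0,0,0,0,0,50]
    - [4,0,0,0,0,0,50]
    - [4,0,0,0,0,0,50]
    - [2,0,0,0,0,0,50]
    - [0,0,0,0,0,0,50]
    - [-8,0,0,0,0,0,50]
    - [-8,0,0,0,0,0,50]
    - [0,0,-40,0,0,0,40]
    - [0,0,-40,0,0,0,30]
    - [0,0,0,0,0,0,24]

```text
time: 8.48
tcp_pos: [0.4401, 0.2709, 0.0816]
eef_rot: [-180.0, -0.3, 17.0]
contact_force: [0.3, -0.4, -0.7]
width: 0.0239
grasp_force: 0.0
```

```bash
python3 -c "
from mv import *
from h import *
s=status.observe();print(W2S(*np.array(s['tcp_pos'])[:2]*1000),s['tcp_pos'],s['joint_positions'])
c=optics.camera('side');r=bluerect(c,(245,235,350,315))[0];print(r,W2S(*r[0]))
a=S2W(-37,200)
legs([(*a,80)],17.04)
"
```

```text
[-94.17623944 119.0927004 ] [0.44009409 0.27091773 0.08159058] [ 2.42922530e+01  3.16286988e+01  1.12849208e+02 -7.94324170e-03
  3.52669552e+01  9.72542802e+01]
((488.0408935546875, 300.95025634765625), (65.17538452148438, 92.18085479736328), 16.427335739135742) [-39.53950388 133.77860012]
now [439.5 270.6  80.1] [-1.7999e+02 -1.2000e-01  1.7040e+01] F [-0.3 -0.6 -0.2] w 23.7 t 8.53
(np.float64(471.0893319414149), np.float64(365.015593629792), 80) tool [ 57.9 -81.    0.1] 2 x [ 28.9 -40.5   0.1] r 596
```

Request:
play_rows:
  series:
    - [28.5,-43,0,0,0,0,24]
    - [28.5,-43,0,0,0,0,24]
    - [0,0,0,0,0,-0.1745,24]
    - [0,0,0,0,0,-0.1745,24]
    - [0,0,0,0,0,-0.1745,24]
    - [0,0,0,0,0,-0.1745,24]
    - [0,0,0,0,0,-0.1745,24]
    - [0,0,0,0,0,-0.1745,24]
    - [0,0,0,0,0,-0.1745,24]
    - [0,0,0,0,0,-0.1745,24]
    - [0,0,0,0,0,-0.1745,24]
    - [0,0,0,0,0,0,24]

```text
time: 10.02
tcp_pos: [0.4683, 0.3691, 0.0779]
eef_rot: [-179.9, 0.0, 107.0]
contact_force: [-0.4, -0.6, -0.5]
width: 0.0241
grasp_force: 0.0
```

```bash
python3 -c "
from mv import *
s=status.observe();print(W2S(*np.array(s['tcp_pos'])[:2]*1000),s['joint_positions'])
legs([(*S2W(-38,206),3)],107)
"
```

```text
[-38.4831085  204.72430983] [ 3.19014834e+01  3.66541191e+01  1.01369385e+02 -7.48439357e-03
  4.20986405e+01  1.49569626e+01]
now [468.3 369.1  77.9] [-1.7988e+02  4.0000e-02  1.0695e+02] F [-0.4 -0.6 -0.5] w 24.1 t 10.03
(np.float64(468.3771959620919), np.float64(370.4602532545676), 3) tool [ 1.3  0.5 74.9] 2 x [ 0.6  0.2 37.4] r 597
```

Request:
play_rows:
  series:
    - [0,0,37,0,0,0,24]
    - [0,0,37,0,0,0,24]
    - [0,0,0,0,0,0,24]
    - [0,0,0,0,0,0,24]

```text
time: 10.52
tcp_pos: [0.4687, 0.3694, 0.0052]
eef_rot: [-180.0, 0.0, 106.9]
contact_force: [-0.6, 0.6, 0.5]
width: 0.0237
grasp_force: 0.0
```

Request:
play_rows:
  series:
    - [-4,0,0,0,0,0,24]
    - [-5,0,0,0,0,0,24]
    - [-5,0,0,0,0,0,24]
    - [-5,0,0,0,0,0,24]
    - [-5,0,0,0,0,0,24]
    - [-5,0,0,0,0,0,24]
    - [-5,0,0,0,0,0,24]
    - [-5,0,0,0,0,0,24]
    - [-5,0,0,0,0,0,24]
    - [-3,0,0,0,0,0,24]
    - [0,0,0,0,0,0,24]

```text
time: 11.9
tcp_pos: [0.4828, 0.3242, 0.0052]
eef_rot: [-180.0, 0.0, 107.0]
contact_force: [0.6, 0.1, -0.2]
width: 0.0242
grasp_force: 0.0
```

```bash
python3 -c "
from mv import *
from h import *
s=status.observe();print(W2S(*np.array(s['tcp_pos'])[:2]*1000),s['tcp_pos'],s['eef_rot'])
c=optics.camera('side');cv2.imwrite('pics/side3.png',cv2.resize(c['pixels'][180:360,180:420],None,fx=3,fy=3))
r=bluerect(c,(245,235,350,315))[0];print(r,W2S(*r[0]))
"
```

```text
[-37.77033298 157.58930204] [0.48276434 0.32423625 0.00519141] [-1.79985922e+02  1.09278638e-02  1.06999890e+02]
((485.5193176269531, 255.79318237304688), (52.72299575805664, 107.04220581054688), 45.542964935302734) [-55.16602944  91.33650575]
```

View pics/side3.png

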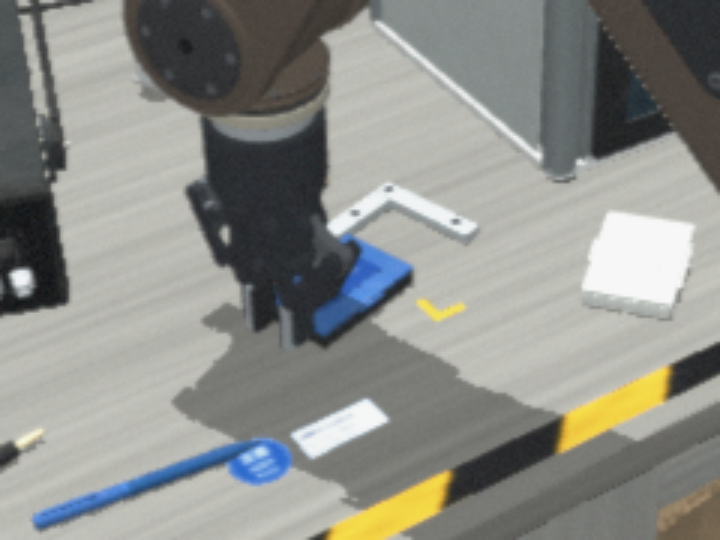

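The image shows the fingers flush on the pad's left end at crop (290,310). The pad is roughly square and about 55 mm from home, so I'll keep pushing.

Request:
play_rows:
  series:
    - [-4,0,0,0,0,0,24]
    - [-4,0,0,0,0,0,24]
    - [-4,0,0,0,0,0,24]
    - [-4,0,0,0,0,0,24]
    - [-4,0,0,0,0,0,24]
    - [-4,0,0,0,0,0,24]
    - [-4,0,0,0,0,0,24]
    - [-4,0,0,0,0,0,24]
    - [-4,0,0,0,0,0,24]
    - [-4,0,0,0,0,0,24]
    - [-4,0,0,0,0,0,24]
    - [0,0,0,0,0,0,24]

```text
time: 13.45
tcp_pos: [0.4957, 0.2822, 0.0053]
eef_rot: [-180.0, 0.0, 107.0]
contact_force: [-0.5, -0.2, 0.1]
width: 0.0242
grasp_force: 0.0
```

Request:
play_rows:
  series:
    - [10,0,0,0,0,0,24]
    - [12,0,0,0,0,0,24]
    - [12,0,-20,0,0,0,24]
    - [30,0,-40,0,0,0,24]
    - [45,0,-10,0,0,0,24]
    - [0,0,0,0,0,0,24]

```text
time: 14.2
tcp_pos: [0.4626, 0.39, 0.0764]
eef_rot: [179.9, -0.0, 107.2]
contact_force: [-0.5, -0.1, -0.6]
width: 0.0242
grasp_force: 0.0
```

```bash
python3 -c "
from mv import *
from h import *
s=status.observe();print(W2S(*np.array(s['tcp_pos'])[:2]*1000),s['tcp_pos'],s['eef_rot'],s['time'])
for n,roi in(('side',(245,235,350,315)),('top',(255,200,350,290))):
    c=optics.camera(n);cv2.imwrite('pics/%s4.png'%n,cv2.resize(c['pixels'][180:310,230:400],None,fx=4,fy=4))
    try: r=bluerect(c,roi)[0];print(n,r,W2S(*r[0]))
    except Exception as e: print(e)
"
```

```text
[-37.85511571 226.36368038] [0.46255625 0.38997479 0.07635216] [ 1.79863862e+02 -4.77164064e-02  1.07232581e+02] 14.2
side ((509.85711669921875, 227.6884765625), (65.56661224365234, 92.37059783935547), 17.016510009765625) [-40.11869251  57.33973232]
top ((510.6444396972656, 227.04747009277344), (63.819190979003906, 90.33029174804688), 16.94757843017578) [-39.55343188  56.49637758]
```

View pics/side4.png

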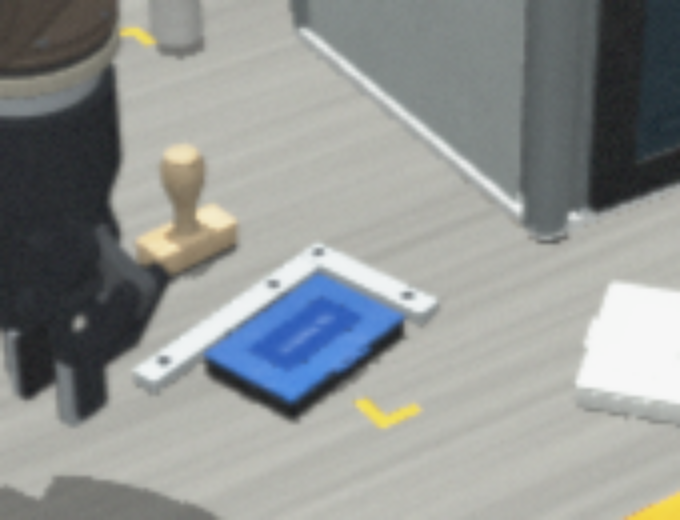

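The pad is square at about (-38, 57) in the stop frame, so 12 mm remain along y and 8 mm along x. I'll finish y first, in small steps while watching the force.

Request:
play_rows:
  series:
    - [-45,0,10,0,0,0,24]
    - [-30,0,40,0,0,0,24]
    - [-12,0,22,0,0,0,24]
    - [-12,0,0,0,0,0,24]
    - [-8,0,0,0,0,0,24]
    - [-4,0,0,0,0,0,24]
    - [-3,0,0,0,0,0,24]
    - [-3,0,0,0,0,0,24]
    - [-3,0,0,0,0,0,24]
    - [0,0,0,0,0,0,24]

```text
time: 15.55
tcp_pos: [0.4988, 0.2718, 0.0033]
eef_rot: [-180.0, 0.0, 107.0]
contact_force: [0.4, -0.9, -0.3]
width: 0.0238
grasp_force: 0.0
```

Request:
play_rows:
  series:
    - [-1,0,0,0,0,0,24]
    - [-1,0,0,0,0,0,24]
    - [0,0,0,0,0,0,24]
    - [0,0,0,0,0,0,24]

```text
time: 16.05
tcp_pos: [0.4992, 0.2704, 0.0033]
eef_rot: [-180.0, -0.0, 107.0]
contact_force: [-1.8, 5.0, 0.7]
width: 0.0239
grasp_force: 2.7
```

```bash
python3 -c "
from mv import *
s=status.observe();print(W2S(*np.array(s['tcp_pos'])[:2]*1000),s['tcp_pos'],s['contact_force'])"
```

```text
[-37.81853674 101.27590891] [0.49919852 0.27037422 0.00327008] [-1.8367045   5.02831604  0.67348462]
```

The 5 N along stop +y shows the pad's end is seated on the short bar. Now I'll back off, turn and push in x.

Request:
play_rows:
  series:
    - [8,0,0,0,0,0,24]
    - [16,0,0,0,0,0,24]
    - [0,0,-40,0,0,0,24]
    - [0,0,-40,0,0,0.1745,30]
    - [0,0,0,0,0,0.1745,40]
    - [0,0,0,0,0,0.1745,50]
    - [0,0,0,0,0,0.1745,50]
    - [0,0,0,0,0,0.1745,50]
    - [0,0,0,0,0,0.1745,50]
    - [0,0,0,0,0,0.1745,50]
    - [0,0,0,0,0,0.1745,50]
    - [0,0,0,0,0,0.1745,50]

```text
time: 17.55
tcp_pos: [0.492, 0.2938, 0.0833]
eef_rot: [180.0, 0.0, 16.7]
contact_force: [0.2, -0.1, -0.3]
width: 0.0499
grasp_force: 0.0
```

Request:
play_rows:
  series:
    - [-30,40,0,0,0,0,50]
    - [-30,40,0,0,0,0,50]
    - [0,0,0,0,0,0,50]
    - [0,0,0,0,0,0,50]

```text
time: 18.05
tcp_pos: [0.4589, 0.1997, 0.0835]
eef_rot: [180.0, -0.1, 17.0]
contact_force: [-0.4, -0.6, -0.2]
width: 0.0498
grasp_force: 0.0
```

```bash
python3 -c "
from mv import *
from h import *
s=status.observe();print(W2S(*np.array(s['tcp_pos'])[:2]*1000),s['tcp_pos'],s['eef_rot'],s['contact_force'])
c=optics.camera('side');r=bluerect(c,(245,235,350,315))[0];print(r,W2S(*r[0]))
cv2.imwrite('pics/side5.png',cv2.resize(c['pixels'][180:310,230:400],None,fx=4,fy=4))"
```

```text
[-97.05736108  45.44397214] [0.45889262 0.19965026 0.08348444] [ 1.79994490e+02 -5.33807715e-02  1.70322736e+01] [-0.38202319 -0.57974464 -0.17981014]
((513.710693359375, 216.34088134765625), (65.322509765625, 92.73314666748047), 16.776620864868164) [-39.75473658  45.36118874]
```

View pics/side5.png

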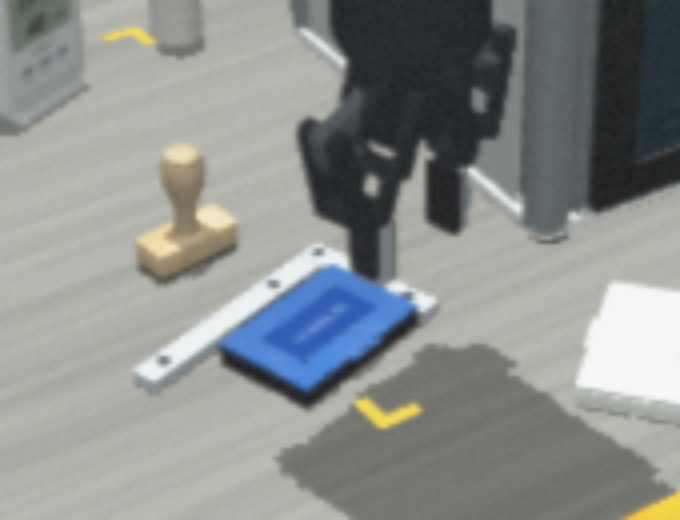

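Request:
play_rows:
  series:
    - [0,-4,40,0,0,0,50]
    - [0,0,40,0,0,0,50]
    - [0,0,3.5,0,0,0,50]
    - [0,0,0,0,0,0,50]
    - [5,0,0,0,0,0,50]
    - [5,0,0,0,0,0,50]
    - [4,0,0,0,0,0,50]
    - [3,0,0,0,0,0,50]
    - [3,0,0,0,0,0,50]
    - [2,0,0,0,0,0,50]
    - [0,0,0,0,0,0,50]

```text
time: 19.48
tcp_pos: [0.4784, 0.2092, -0.0003]
eef_rot: [180.0, -0.0, 17.0]
contact_force: [0.4, 0.5, 0.2]
width: 0.05
grasp_force: 0.0
```

Request:
play_rows:
  series:
    - [1,0,0,0,0,0,50]
    - [1,0,0,0,0,0,50]
    - [1,0,0,0,0,0,50]
    - [0,0,0,0,0,0,50]

```text
time: 19.98
tcp_pos: [0.4813, 0.2101, -0.0002]
eef_rot: [180.0, -0.0, 17.0]
contact_force: [0.0, 0.3, -0.0]
width: 0.0503
grasp_force: 0.0
```

```bash
python3 -c "
from mv import *
s=status.observe();print(W2S(*np.array(s['tcp_pos'])[:2]*1000),s['tcp_pos'],s['contact_force'])"
```

```text
[-72.57954248  48.87099767] [ 4.81295843e-01  2.10090753e-01 -2.32427595e-04] [ 0.04995706  0.30007748 -0.04511997]
```

Request:
play_rows:
  series:
    - [1,0,0,0,0,0,50]
    - [0,0,0,0,0,0,50]

```text
time: 20.23
tcp_pos: [0.4822, 0.2104, -0.0002]
eef_rot: [180.0, -0.0, 17.0]
contact_force: [-0.3, -0.1, 0.6]
width: 0.05
grasp_force: 0.0
```

Request:
play_rows:
  series:
    - [1,0,0,0,0,0,50]
    - [0,0,0,0,0,0,50]

```text
time: 20.48
tcp_pos: [0.4832, 0.2107, -0.0002]
eef_rot: [180.0, -0.0, 17.0]
contact_force: [-0.0, -0.0, 0.6]
width: 0.0502
grasp_force: 0.1
```

Request:
play_rows:
  series:
    - [1,0,0,0,0,0,50]
    - [0,0,0,0,0,0,50]

```text
time: 20.72
tcp_pos: [0.4839, 0.2109, -0.0003]
eef_rot: [180.0, 0.0, 17.0]
contact_force: [-1.6, -0.6, 0.3]
width: 0.0504
grasp_force: 0.6
```

Request:
play_rows:
  series:
    - [1,0,0,0,0,0,50]
    - [0,0,0,0,0,0,50]

```text
time: 20.98
tcp_pos: [0.484, 0.2109, -0.0003]
eef_rot: [180.0, 0.1, 17.0]
contact_force: [-5.6, -2.3, 3.2]
width: 0.0502
grasp_force: 2.9
```

Request:
play_rows:
  series:
    - [-8,0,0,0,0,0,50]
    - [-12,0,0,0,0,0,50]
    - [-12,0,-30,0,0,0,50]
    - [0,0,-50,0,0,0,50]
    - [0,0,0,0,0,0,50]
    - [0,0,0,0,0,0,50]

```text
time: 21.72
tcp_pos: [0.4539, 0.2017, 0.0796]
eef_rot: [180.0, -0.0, 17.0]
contact_force: [0.3, -0.0, -0.1]
width: 0.0499
grasp_force: 0.0
```

```bash
python3 -c "
from mv import *
from h import *
s=status.observe();print(W2S(*np.array(s['tcp_pos'])[:2]*1000),s['tcp_pos'],s['contact_force'],s['time'])
c=optics.camera('side');r=bluerect(c,(245,235,350,315))[0];print(r,W2S(*r[0]))
cv2.imwrite('pics/side6.png',cv2.resize(c['pixels'][180:310,230:400],None,fx=4,fy=4))"
```

```text
[-101.18570822   48.88211661] [0.45393884 0.20172971 0.07960833] [ 0.26695528 -0.01908955 -0.08778958] 21.725
((521.3363037109375, 219.10733032226562), (64.51377868652344, 92.07149505615234), 17.602039337158203) [-31.65337575  45.77486235]
```

View pics/side6.png

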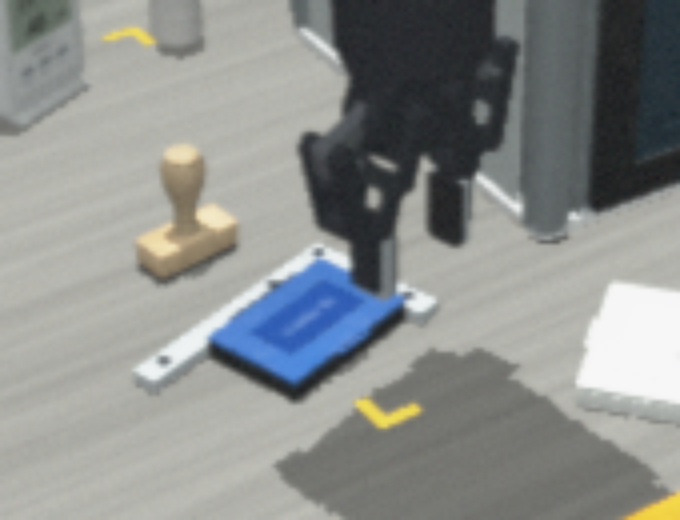

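The pad sits flat against both bars: both pushes ended in firm contact, and the side view puts it at about (-30, 45.8) mm and 0.01 rad. The gripper is clear, so I'm handing in.

```bash
python3 -c "
from workcell import job
print(job.finish_job())"
```

```text
the job is handed in; nothing more can be done
None
```

The ink pad is home in the corner of the stop and the job is handed in: it lies flat at about (-30, 46) mm and about 0.01 rad off square by the side camera. The stamp, tin and pen were not touched; the judge's result was not shown.

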